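# Hang up the lemon pail

### The job

Tidy the sushi counter by hanging up the steel pail of lemons: with the pail still standing on the counter, raise its flat-lying bail fully upright, then lift the pail by the bail and hook the bail over both red prongs of the hanger, so that its bar lies fully home in the dips behind the upturned tips. The prongs may be clamped at any height, so feel for them and set the pail down on them gently, letting go only once they carry it, never dropping or forcing it; keep the pail level enough that nothing would spill and leave everything else on the counter as it is.

Things in the scene. Friction and masses are not known exactly. Their poses are not given: they have to be found in the camera images.
- pail: Open round steel pail with yellow lemons below its rim, 95 mm high, 94 mm wide at the foot, 100 mm at the rim, 0.6 kg with bail (may be 20% lighter or 30% heavier). Origin: centre of its underside, z up. The bail is hinged on ears at y = -54 and +54 mm, 83 mm above the underside, and lies out over the pail's -x side.
- bail (a joint): Bail angle about the pail's y axis, rad: 0 = lying level, sticking out to the pail's -x side; pi/2 = upright; up to 3.1 (over on the +x side). Starts at 0, where it rests on a stop. Almost free hinge (0.015 N m); let go short of upright it falls back. Pressed inward along its arc the bail tips the light pail over; a slight outward pull keeps it standing.
- bail_grip (a point): Middle of the bail's straight top bar, on its axis, 110 mm from the hinge axis; turns with the bail. On it sits a wooden grip roller, 16 mm thick, 34 mm long, that spins freely on the bar, so held bail and pail can swing. The bail is a U of 8 mm round steel rod, 116 mm wide (rod axes); bar straight for 92 mm along this frame's y. Bail level: axes as the pail's, 52 mm free from roller to rim.
- hanger: Hanger fixed to the counter: dark steel foot, wooden post, red two-pronged fork clamped to the post. Origin: on the counter right below where the bail bar's middle is when home in the dips; z up, x level towards the post (post axis at x = 105 mm). The home bar lies along y. Prongs of 8 mm round rod at y = -32 and +32 mm; the 56 mm between and all below them are clear up to x = 60 mm.
- prong_line (a point): Same point and axes as hanger. Prong shape: level from the collar (near face x = 91 mm) to x = 13 mm, then a V dip, then up to the tips at x = -19 mm. Bar axis heights relative to home (x = 0): lying on the level part +8 mm; to pass over the tips +20 to +80 mm (higher, the pail's own rim meets the prongs; the bail's sides keep it from entering sideways). The fork's height is NOT measured and differs each time: home bar axis 225 to 265 mm above the counter..
- post_top (a point): Centre of the top of the hanger's square wooden post, 22 x 22 mm, 282 mm above the counter, axes as hanger. The fork is rigid: press lightly. Its steel collar is 34 mm wide and 30 mm tall, never above the post's top. The foot is 90 x 130 x 8 mm, centred under the post.
- teacup: Blue tea cup, 64 mm across, 75 mm high; origin at the centre of its underside. Leave alone.
- saucer: White saucer, 84 mm across, 14 mm high; origin underside centre. Leave alone.
- soy_bottle: Amber soy bottle, 56 mm across, 170 mm high; origin underside centre. Leave alone.
- sesame_jar: Glass jar with steel cap, 66 mm across, 85 mm high; origin underside centre. Leave alone.
- bowl: Steel bowl, 140 mm across, 60 mm high; origin underside centre. Leave alone.
- garnish_tin: Open steel tin, 130 x 170 x 60 mm; origin underside centre. Leave alone.
- rice_paddle: Wooden rice paddle lying flat, about 250 mm long along its x axis; origin underside centre. Leave alone.

How it is judged:
On the way, in this order (a step that is already met when the one before it is completed fails the run):
1. the bail is raised upright (within about 15 degrees) while the pail still stands on the counter (value of joint bail between 1.3 and 1.84 rad and height (world z) of pail below 0.008 m and angle between pail's own z axis and vertical below 0.12 rad), for 0.2 s.
2. the pail is lifted clear of the counter, touching neither counter nor hanger (height (world z) of pail above 0.025 m and contact force between pail and hanger below 0.2 N), for 0.2 s.
3. the bar is set into the dips while the fingers still hold the bail: the hanger carries weight before the pail is let go (x of bail_grip in the frame of hanger between -0.008 and 0.008 m and contact force between pail and hanger above 1.5 N and contact force between the fingers and pail above 0.5 N), for 0.2 s.
At the end, for the whole second after the job is handed in: the bar lies home in both dips: its middle within 5 mm of the seat line and 15 mm of the hanger's mid-plane, parallel to the hanger's y axis within 0.12 rad; the pail hangs at rest (under 40 mm/s) with its weight on the hanger, over 20 mm above the counter, tilted under 0.35 rad (x of bail_grip in the frame of hanger between -0.005 and 0.005 m and y of bail_grip in the frame of hanger between -0.015 and 0.015 m and angle between the y axis of bail_grip and the y axis of hanger, either way round below 0.12 rad and contact force between pail and hanger above 1.5 N and height (world z) of pail above 0.02 m and angle between pail's own z axis and vertical below 0.35 rad and linear speed of pail below 0.04 m/s); the robot touches nothing.
It fails at once if the hanger is pressed or struck with more than 25 N (contact force between anything else and hanger above 25 N).
It fails at once if the pail tips by more than 0.6 rad (lemons spill) (angle between pail's own z axis and vertical above 0.6 rad).
It fails at once if something else on the counter is moved by more than 30 mm (distance of any of teacup, saucer, soy_bottle, sesame_jar, bowl, garnish_tin, rice_paddle from where it was at the start of the episode above 0.03 m).
It also fails if it takes over 72 s, if anything falls off the work surface, if the arm or the gripper's body presses on something with over 40 N, if the wrist force passes 120 N, or if a joint passes its speed limit or range.

### The arm

A 6-joint arm with a two-finger parallel gripper is mounted at the origin on the work surface. World frame = base frame: x ahead of the robot, y to its left, z up, the work surface at z = 0. Lengths are in m, angles in rad, forces in N, time in s.
With the tool pointing down it reaches from about 0.375 to 0.9 m from the base axis. Payload 3.1 kg.
Tool frame: the origin (TCP) lies midway between the tips of the shut fingers; the grasp point (between the pads) lies 19 mm behind it; x points along the fingers, z is the direction in which the jaws open and shut, and the axes are right-handed (so a half turn about x gives the same grasp; the last joint's range is limited). The gripper opens to 87 mm and grips with 3 to 60 N. Pads are 19 mm wide; open, the fingers measure 117 mm over their backs; the gripper's body (75 mm by 190 mm) begins 51 mm behind the grasp point.
Start: joints at [-1.347, 0.527, 1.433, -0, 1.181, -0.178], TCP at [0.245, -0.575, 0.223] pointing down, gripper open.
Joint ranges: [-3.08, 3.08], [-0.75, 2.2], [0.22, 2.44], [-1.43, 4.57], [0, 2.65], [-2.85, 2.85]. Speed limits (rad/s): [2.79, 2.79, 3.14, 3.14, 3.14, 3.14].

### API

Orientations are given as a unit quaternion [x, y, z, w].
In Python, from rig import robot, optics, workorder gives the robot as it stands.
- The arm moves only by the tool arm_command, never from a script. Its argument "plan" is a list of rows, each a list of 7 numbers: the shift along the tool's x, y, z in cm, then the turn, a rotation vector about the tool's x, y, z in rad, then the finger opening in cm, from 0 to 8.7. In form: [[x, y, z, ax, ay, az, gripper], ...]. A call has 1 to 12 rows; each row shifts and turns the pose as measured when the row begins, along the tool's axes as they then stand; what a row does not reach is not made up. A row lasts 1/8 s, in which the tool goes at most 62.5 mm and 10.7 degrees, less where a joint would pass 70% of its speed; a pose out of reach is approached as far as the arm can. A call with a gripper value outside its range is refused whole. The fingers move at their own pace and stop on an object; "grip_force" is the grip in N (left out, the last holds). Time passes only in rows, so rows that do not move let the fingers close. It gives the time, the measured TCP pose, the force and the opening at its end, in the units of the state.
- robot.get_obs(): the state, without advancing time (a new reading comes with each control period).
- optics.camera(name): name is "side" or "top" or "wrist"; returns (picture, depth): 400x640x3 uint8, blue, green, red; 400x640 float32, m along the optical axis (not along the pixel's ray), 0 where there is no reading.
- optics.camera_info(name): a dict with "mtx" (3x3 intrinsics, pixels), "position" and "rotation" of the camera in the world; the wrist camera has in their place "tool_from_camera" (4x4, takes a point from camera to tool coordinates, whose origin is the TCP and whose axes are the tool frame's). Camera axes: x right, y down, z forward; pixel columns grow to the right and rows downward; lengths in m; the calibration is good to about 2 mm. A picture is of the moment at which its call begins: read the wrist's pose just before it. camera_info takes no time and is no camera call.
- workorder.hand_in(): hands the job in, once; it reports no verdict.
The state is a dict: "time": time; "q": joint angles; "joint_velocities": joint speeds; "joint_torque": joint torques, N m; "position": TCP position; "tool_rot": TCP orientation; "ft_force": force on the tool from outside, world axes, zero at the start; "moment": the same for the moment, N m; "grip_width": finger opening in m.
Only numpy, scipy, OpenCV 4.12 (cv2) and the standard library are available. Lean on these libraries where they do the work, as an engineer would, in place of code of your own. Each camera call takes 0.05 s, during which the arm holds its last target. There are 200 camera calls.

## Working session

There is one attempt and no reset: what is moved stays moved. The work goes in short steps, Python scripts to look and compute and a tool call to move; the robot and the scene stay as the last step left them, time stands still between calls to the robot, and variables do not carry over. Pictures are saved under pics/ and viewed, about 8 in all and at most 12, crops included, and the job is handed in when it is done.

Besides the shell and the picture viewer there is one more tool, called after "Call:" as name([rows], argument=value, ...), one row to a line, values as JSON. arm_command: Moves the arm, as the interface text tells. Its arguments: {"type":"object","properties":{"plan":{"type":"array"},"grip_force":{"type":"number"}},"required":["plan"]}

```bash
mkdir -p pics; ls; cat > h.py <<'E'
import numpy as np, cv2
from scipy.spatial.transform import Rotation as R
from rig import robot, optics, workorder
def cam(n):
    o=robot.get_obs(); im,d=optics.camera(n); i=optics.camera_info(n)
    if n=='wrist':
        T=np.eye(4);T[:3,:3]=R.from_quat(o['tool_rot']).as_matrix();T[:3,3]=o['position']
        T=T@np.array(i['tool_from_camera'])
    else:
        T=np.eye(4); r=np.array(i['rotation']); T[:3,:3]=r if r.shape==(3,3) else R.from_quat(r).as_matrix(); T[:3,3]=i['position']
    return im,d,np.array(i['mtx']),T
def cloud(d,K,T):
    v,u=np.mgrid[:d.shape[0],:d.shape[1]]
    P=np.stack([(u-K[0,2])/K[0,0]*d,(v-K[1,2])/K[1,1]*d,d],-1)
    W=P@T[:3,:3].T+T[:3,3]; W[d<=0]=np.nan; return W
def ray(u,v,K,T,z):
    r=T[:3,:3]@np.array([(u-K[0,2])/K[0,0],(v-K[1,2])/K[1,1],1]); return T[:3,3]+r*(z-T[2,3])/r[2]
E
python3 - <<'E'
from h import *
for n in('top','side'):
    im,d,K,T=cam(n); cv2.imwrite(f'pics/{n}1.png',im); np.savez(f'{n}1',im=im,d=d,K=K,T=T); print(n,K,T,(d>0).mean())
o=robot.get_obs();print(o); print(optics.camera_info('wrist'))
E
```

```text
pics
top [[385.39864989   0.         317.12577507]
 [  0.         385.39864989 196.95179556]
 [  0.           0.           1.        ]] [[-0.02391936 -0.99844769  0.05029994  0.48634104]
 [-0.99958349  0.02469858  0.01492721 -0.00349447]
 [-0.01614637 -0.04992194 -0.9986226   1.44943609]
 [ 0.          0.          0.          1.        ]] 0.99598828125
side [[479.43036421   0.         312.27697665]
 [  0.         479.43036421 196.27230018]
 [  0.           0.           1.        ]] [[ 0.83485489 -0.43004898  0.34362069 -0.05427646]
 [-0.55027377 -0.63531947  0.54181912 -0.93124681]
 [-0.01469984 -0.6414258  -0.76704424  1.49428979]
 [ 0.          0.          0.          1.        ]] 0.9958046875
{'time': 0.1, 'q': array([-1.34651569e+00,  5.28387921e-01,  1.43375748e+00, -4.51991583e-06,
        1.18143027e+00, -1.78497162e-01]), 'joint_velocities': array([ 0.00027386, -0.00295457, -0.00246421, -0.00020514, -0.00032131,
       -0.00071421]), 'joint_torque': array([ 1.20632872e-04, -4.40986454e+01, -1.77149910e+01,  6.35225535e-02,
        5.33709757e-02, -4.48651429e-05]), 'position': array([ 0.2448629 , -0.57431888,  0.22166577]), 'tool_rot': array([ 0.39036218,  0.59041806, -0.38939577,  0.58940208]), 'ft_force': array([ 0.21988539,  0.30192986, -0.55817406]), 'moment': array([0.00833737, 0.0177163 , 0.0108992 ]), 'grip_width': 0.08690185419884693}
{'mtx': array([[335.48009482,   0.        , 314.06085339],
       [  0.        , 335.48009482, 202.40606175],
       [  0.        ,   0.        ,   1.        ]]), 'tool_from_camera': array([[-1.78899112e-03, -3.06373394e-01,  9.51909735e-01,
        -1.61144580e-01],
       [ 1.68245697e-04, -9.51911337e-01, -3.06373593e-01,
         8.32654958e-02],
       [ 9.99998386e-01, -3.87944920e-04,  1.75450693e-03,
         1.47631669e-04],
       [ 0.00000000e+00,  0.00000000e+00,  0.00000000e+00,
         1.00000000e+00]])}
```

View pics/top1.png

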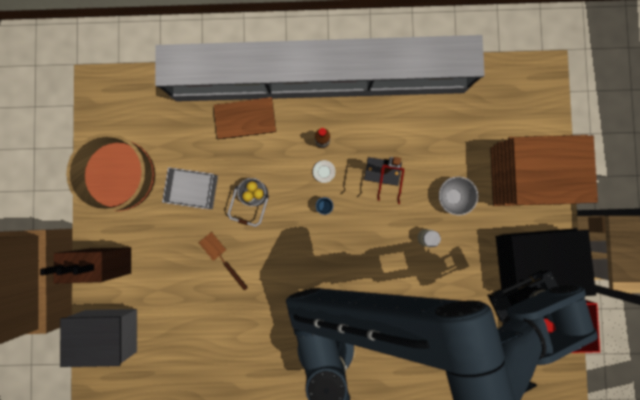

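View pics/side1.png

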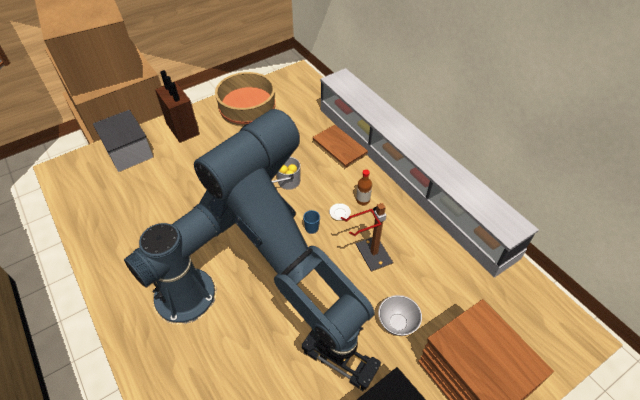

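Top view: the pail is at about (253,190) with its bail toward (243,221). The hanger post is at about (392,163), with prongs running down the picture, toward the robot. Next I take coarse metric positions.

```bash
python3 - <<'E'
from h import *
f=np.load('top1.npz'); im,d,K,T=[f[k] for k in('im','d','K','T')]
W=cloud(d,K,T)
hsv=cv2.cvtColor(im,cv2.COLOR_BGR2HSV)
def rep(name,m):
    p=W[m]; print(name,m.sum(),np.nanmedian(p,0).round(3),np.nanmin(p,0).round(3),np.nanmax(p,0).round(3))
box=np.zeros(d.shape,bool); box[150:210,330:420]=1
red=((hsv[...,0]<8)|(hsv[...,0]>172))&(hsv[...,1]>150)&box&(W[...,2]>.12)
rep('red',red)
ys,xs=np.nonzero(red)
for y,x in zip(ys[::2],xs[::2]): print((x,y),W[y,x].round(3),end=' ')
print()
box[:]=0; box[170:232,215:280]=1
yel=(hsv[...,0]>18)&(hsv[...,0]<35)&(hsv[...,1]>150)&(hsv[...,2]>120)&box&(W[...,2]>.04)
rep('lemon',yel); 
tall=box&(W[...,2]>.03); rep('tall',tall)
for n,b in {'bottle':(125,150,310,335),'saucer':(160,183,312,336),'cup':(196,215,314,334),'jar':(228,248,422,442),'bowl':(175,215,438,480),'tin':(165,210,160,218),'post':(155,172,380,405)}.items():
    m=np.zeros(d.shape,bool); m[b[0]:b[1],b[2]:b[3]]=1; rep(n,m&(W[...,2]>.008))
a=cv2.resize(im[165:235,205:285],None,fx=5,fy=5,interpolation=cv2.INTER_CUBIC)
b=cv2.resize(im[145:215,335:415],None,fx=5,fy=5,interpolation=cv2.INTER_CUBIC)
cv2.imwrite('pics/c1.png',np.hstack([a,b]))
E
```

```text
red 124 [ 0.62  -0.21   0.232] [ 0.551 -0.259  0.121] [ 0.66  -0.181  0.239]
(np.int64(385), np.int64(163)) [ 0.65  -0.203  0.232] (np.int64(384), np.int64(164)) [ 0.647 -0.199  0.234] (np.int64(383), np.int64(165)) [ 0.643 -0.196  0.237] (np.int64(385), np.int64(165)) [ 0.643 -0.202  0.234] (np.int64(387), np.int64(165)) [ 0.643 -0.209  0.232] (np.int64(383), np.int64(166)) [ 0.64  -0.196  0.233] (np.int64(385), np.int64(166)) [ 0.64  -0.202  0.232] (np.int64(387), np.int64(166)) [ 0.64  -0.209  0.234] (np.int64(382), np.int64(167)) [ 0.638 -0.193  0.229] (np.int64(384), np.int64(167)) [ 0.638 -0.2    0.23 ] (np.int64(386), np.int64(167)) [ 0.648 -0.22   0.146] (np.int64(388), np.int64(167)) [ 0.637 -0.212  0.231] (np.int64(382), np.int64(168)) [ 0.635 -0.193  0.228] (np.int64(384), np.int64(168)) [ 0.634 -0.199  0.232] (np.int64(386), np.int64(168)) [ 0.645 -0.22   0.143] (np.int64(388), np.int64(168)) [ 0.643 -0.224  0.159] (np.int64(390), np.int64(168)) [ 0.642 -0.23   0.165] (np.int64(392), np.int64(168)) [ 0.641 -0.235  0.172] (np.int64(394), np.int64(168)) [ 0.633 -0.231  0.23
[... 2293 characters left out ...]
64(193)) [ 0.554 -0.244  0.233] 
lemon 240 [0.578 0.251 0.074] [0.551 0.213 0.047] [0.616 0.285 0.084]
tall 780 [0.569 0.259 0.079] [0.461 0.19  0.03 ] [0.651 0.394 0.1  ]
bottle 267 [ 0.762 -0.009  0.112] [ 0.745 -0.039  0.009] [0.815 0.02  0.176]
saucer 203 [ 0.656 -0.011  0.012] [ 0.617 -0.051  0.008] [0.698 0.028 0.021]
cup 155 [ 0.529 -0.01   0.057] [ 0.497 -0.039  0.008] [0.555 0.022 0.08 ]
jar 292 [ 0.401 -0.377  0.082] [ 0.37  -0.412  0.013] [ 0.432 -0.353  0.09 ]
bowl 945 [ 0.554 -0.511  0.03 ] [ 0.482 -0.559  0.008] [ 0.62  -0.423  0.067]
tin 664 [0.607 0.5   0.038] [0.526 0.391 0.008] [0.68  0.579 0.066]
post 276 [ 0.646 -0.224  0.236] [ 0.623 -0.299  0.008] [ 0.695 -0.192  0.286]
```

View pics/c1.png

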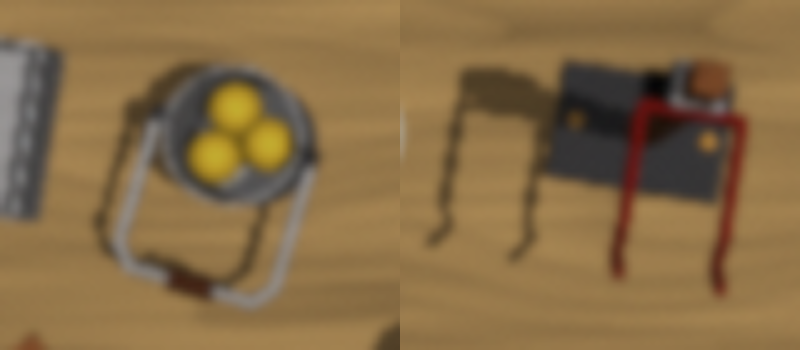

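Coarse positions: pail at about (0.578, 0.25) with the bail toward the robot and slightly left. The hanger's prongs are at about z 0.23 with yaw ≈ -0.165. I'll write a row planner and move to a wrist-camera view of the pail.

```bash
cat > plan.py <<'E'
from h import *
def rot(yaw,tilt):
    j=np.array([np.cos(yaw),np.sin(yaw),0]);Z=np.array([0,0,1.])
    x=np.sin(tilt)*j-np.cos(tilt)*Z; z=np.cos(tilt)*j+np.sin(tilt)*Z
    return R.from_matrix(np.stack([x,np.cross(z,x),z],1))
def rows(wps,grip,step=.045,p=None,r=None,dig=2):
    """wps: (pos,yaw,tilt[,nrows]); prints rows in tool axes, cm/rad"""
    o=robot.get_obs(); p=np.array(o['position']) if p is None else np.array(p); r=R.from_quat(o['tool_rot']) if r is None else r
    out=[]
    for w in wps:
        q=np.array(w[0]); rr=rot(w[1],w[2]); rv=(r.inv()*rr).as_rotvec()
        n=w[3] if len(w)>3 else max(1,int(np.ceil(max(np.linalg.norm(q-p)/step,np.linalg.norm(rv)/.15))))
        for k in range(n):
            s=r.inv().apply((q-p)/n)*100; out.append([*np.round(s,dig).tolist(),*np.round(rv/n,3).tolist(),grip]); r=r*R.from_rotvec(rv/n)
        p=q; r=rr
    print(str(out).replace(' ',''),len(out)); return p,r
E
python3 - <<'E'
from plan import *
p,r=rows([((.38,-.35,.32),-.9,0),((.45,0,.32),-.5,0),((.53,.26,.29),-.25,0)],5,.05,dig=1)
E
```

```text
[[-1.6,3.5,-2.6,-0.045,-0.0,-0.0,5],[-1.6,3.6,-2.4,-0.045,-0.0,-0.0,5],[-1.6,3.8,-2.2,-0.045,-0.0,-0.0,5],[-1.6,3.8,-2.1,-0.045,-0.0,-0.0,5],[-1.6,3.9,-1.9,-0.045,-0.0,-0.0,5],[-1.6,4.0,-1.7,-0.045,-0.0,-0.0,5],[0.0,3.4,-2.9,-0.05,0.0,0.0,5],[0.0,3.5,-2.7,-0.05,0.0,0.0,5],[0.0,3.7,-2.5,-0.05,0.0,0.0,5],[-0.0,3.8,-2.3,-0.05,0.0,0.0,5],[0.0,3.9,-2.1,-0.05,0.0,0.0,5],[0.0,4.0,-2.0,-0.05,0.0,0.0,5],[0.0,4.1,-1.7,-0.05,0.0,0.0,5],[0.0,4.2,-1.5,-0.05,0.0,0.0,5],[0.5,4.4,-0.9,-0.042,0.0,0.0,5],[0.5,4.5,-0.7,-0.042,0.0,0.0,5],[0.5,4.5,-0.5,-0.042,0.0,0.0,5],[0.5,4.5,-0.3,-0.042,0.0,0.0,5],[0.5,4.5,-0.2,-0.042,0.0,0.0,5],[0.5,4.5,0.0,-0.042,0.0,0.0,5]] 20
```

Call:
arm_command([
  [-1.6,3.5,-2.6,-0.045,0,0,5],
  [-1.6,3.6,-2.4,-0.045,0,0,5],
  [-1.6,3.8,-2.2,-0.045,0,0,5],
  [-1.6,3.8,-2.1,-0.045,0,0,5],
  [-1.6,3.9,-1.9,-0.045,0,0,5],
  [-1.6,4.0,-1.7,-0.045,0,0,5],
  [0,3.4,-2.9,-0.05,0,0,5],
  [0,3.5,-2.7,-0.05,0,0,5],
  [0,3.7,-2.5,-0.05,0,0,5],
  [0,3.8,-2.3,-0.05,0,0,5],
  [0,3.9,-2.1,-0.05,0,0,5],
  [0,4.0,-2.0,-0.05,0,0,5],
])

```text
time: 1.6
position: [0.4306, -0.0738, 0.3186]
tool_rot: [0.207, 0.679, -0.201, 0.675]
ft_force: [0.4, 0.5, -0.3]
grip_width: 0.05
```

Call:
arm_command([
  [0,4.1,-1.7,-0.05,0,0,5],
  [0,4.2,-1.5,-0.05,0,0,5],
  [0.5,4.4,-0.9,-0.042,0,0,5],
  [0.5,4.5,-0.7,-0.042,0,0,5],
  [0.5,4.5,-0.5,-0.042,0,0,5],
  [0.5,4.5,-0.3,-0.042,0,0,5],
  [0.5,4.5,-0.2,-0.042,0,0,5],
  [0.5,4.5,0,-0.042,0,0,5],
])

```text
time: 2.6
position: [0.5212, 0.2863, 0.2886]
tool_rot: [0.081, 0.705, -0.076, 0.701]
ft_force: [0.7, 0.4, 0.3]
grip_width: 0.0498
```

```bash
python3 - <<'E'
from h import *
im,d,K,T=cam('wrist'); cv2.imwrite('pics/w1.png',im); np.savez('w1',im=im,d=d,K=K,T=T)
W=cloud(d,K,T); print(T.round(3))
hsv=cv2.cvtColor(im,cv2.COLOR_BGR2HSV)
rim=(W[...,2]>.086)&(W[...,2]<.105)
print(rim.sum(),np.nanmedian(W[rim],0))
E
```

```text
[[ 0.976 -0.208 -0.072  0.54 ]
 [-0.22  -0.931 -0.293  0.367]
 [-0.007  0.301 -0.953  0.45 ]
 [ 0.     0.     0.     1.   ]]
2216 [0.5546148  0.26373875 0.08999775]
```

View pics/w1.png

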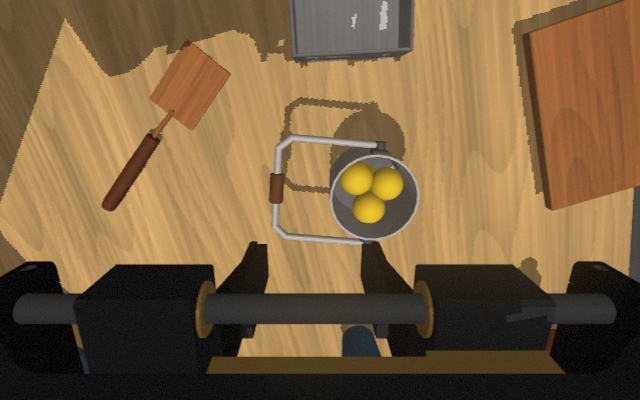

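Wrist view: roller at (277,188), bail bar at u≈277 from v=150 to 225, rim circle centred near (374,197), ears near (381,146) and (371,241). I'll turn these into metric positions.

```bash
python3 - <<'E'
from plan import *
from scipy.optimize import least_squares
f=np.load('w1.npz'); im,d,K,T=[f[k] for k in('im','d','K','T')]; W=cloud(d,K,T)
hsv=cv2.cvtColor(im,cv2.COLOR_BGR2HSV)
m=np.zeros(d.shape,bool); m[165:212,262:292]=1
m&=(W[...,2]>.06)
mr=m&(hsv[...,1]>110)&(hsv[...,2]<170)
v,u=np.nonzero(mr); print('roller px',mr.sum(),u.mean(),v.mean(),v.min(),v.max(),'depth top z',np.nanpercentile(W[mr][:,2],[50,90]))
c=np.array([u.min()+u.max(),v.min()+v.max()])/2
Pr=ray(*c,K,T,.083); print('roller',Pr,ray(u.mean(),v.mean(),K,T,.085), np.nanmedian(W[mr],0))
b=np.zeros(d.shape,bool); b[148:232,262:292]=1; b&=(W[...,2]>.06)
pts=np.array([ray(np.nonzero(b[y])[0].mean(),y,K,T,.083)[:2] for y in range(150,226) if b[y].any()])
vx,vy,x0,y0=cv2.fitLine(pts.astype(np.float32),cv2.DIST_HUBER,0,.01,.01).ravel(); print('bar dir',np.arctan2(vy,vx),'-> pail yaw',np.arctan2(vy,vx)-np.pi/2,x0,y0, 'z of bar',np.nanmedian(W[b][:,2]))
reg=np.zeros(d.shape,bool); reg[140:250,322:430]=1
P=W[reg&(W[...,2]>.0905)&(W[...,2]<.100)]; print(len(P),np.median(P[:,2]))
g=least_squares(lambda s:np.hypot(P[:,0]-s[0],P[:,1]-s[1])-s[2],[.578,.25,.05],loss='huber',f_scale=.002).x; print('rim circle',g)
C=g[:2]; dd=C-Pr[:2]; print('roller-rim dist',np.hypot(*dd),'yaw',np.arctan2(dd[1],dd[0]))
E
```

```text
roller px 411 276.69586374695865 188.12165450121654 173 208 depth top z [0.08864787 0.09011831]
roller [0.47372914 0.27718647 0.083     ] [0.47445506 0.2804433  0.085     ] [0.47501681 0.28135785 0.08864787]
bar dir 1.2672406 -> pail yaw -0.30355573 0.47411928 0.28017345 z of bar 0.08643304806236318
950 0.0938287023313902
rim circle [0.57869455 0.24770539 0.04827172]
roller-rim dist 0.1090269317568406 yaw -0.2738103661204964
```

```bash
python3 - <<'E'
from plan import *
p,r=rows([((.437,.292,.160),-.302,.5)],5,.045,dig=2)
rows([((.4824,.2777,.0663),-.302,.5,4)],5,p=p,r=r)
E
```

```text
[[3.2,-0.49,-2.06,0.02,-0.127,-0.008,5],[2.92,-0.51,-2.44,0.02,-0.127,-0.008,5],[2.59,-0.54,-2.78,0.02,-0.127,-0.008,5],[2.23,-0.58,-3.08,0.02,-0.127,-0.008,5]] 4
[[2.63,-0.0,-0.08,0.0,0.0,0.0,5],[2.63,-0.0,-0.08,0.0,0.0,0.0,5],[2.63,-0.0,-0.08,0.0,0.0,0.0,5],[2.63,-0.0,-0.08,0.0,0.0,0.0,5]] 4
```

Call:
arm_command([
  [3.2,-0.49,-2.06,0.02,-0.127,-0.008,5],
  [2.9,-0.5,-2.44,0.02,-0.127,-0.008,5],
  [2.6,-0.54,-2.8,0.02,-0.127,-0.008,5],
  [2.2,-0.58,-3.1,0.02,-0.127,-0.008,5],
  [0,0,0,0,0,0,5],
  [0,0,0,0,0,0,5],
])

```text
time: 3.4
position: [0.4506, 0.2884, 0.1726]
tool_rot: [0.074, 0.525, -0.132, 0.838]
ft_force: [0.7, -1.3, -0.1]
grip_width: 0.0499
```

```bash
python3 - <<'E'
from plan import *
o=robot.get_obs(); print(o['position'],o['q'].round(2),o['ft_force'])
print(R.from_quat(o['tool_rot']).as_matrix().round(3)); print(rot(-.302,.5).as_matrix().round(3))
im,d,K,T=cam('wrist'); cv2.imwrite('pics/w2.png',im)
rows([((.4824,.2777,.0663),-.302,.5,5)],5)
E
```

```text
[0.45057291 0.28841976 0.17260891] [ 0.56  0.45  1.91 -0.66  0.59  1.37] [ 0.6614456  -1.30493957 -0.07247487]
[[ 0.414  0.299  0.86 ]
 [-0.145  0.954 -0.262]
 [-0.899 -0.016  0.438]]
[[ 0.458  0.297  0.838]
 [-0.143  0.955 -0.261]
 [-0.878  0.     0.479]]
[[2.21,0.02,-0.33,0.001,-0.009,0.003,5],[2.2,0.02,-0.35,0.001,-0.009,0.003,5],[2.2,0.01,-0.37,0.001,-0.009,0.003,5],[2.2,0.0,-0.39,0.001,-0.009,0.003,5],[2.19,-0.0,-0.41,0.001,-0.009,0.003,5]] 5
```

View pics/w2.png

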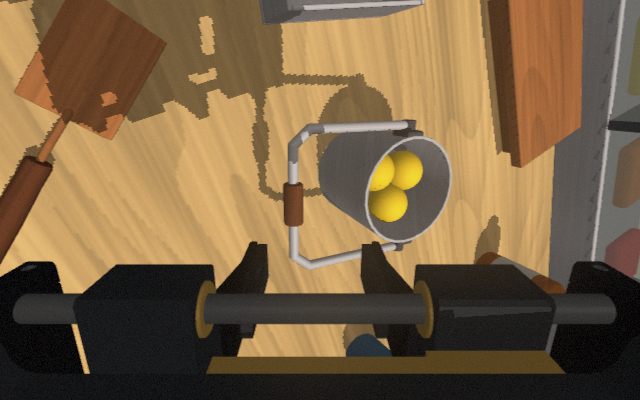

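The roller, at (293,204), lies in the fingers' path (finger tips at u≈258 and 370). Descending.

Call:
arm_command([
  [2.2,0,-0.35,0,-0.009,0.003,5],
  [2.2,0,-0.35,0,-0.009,0.003,5],
  [2.2,0,-0.37,0,-0.009,0.003,5],
  [2.2,0,-0.4,0,-0.009,0.003,5],
  [1.5,0,-0.3,0,-0.009,0.003,5],
  [0,0,0,0,0,0,5],
])

```text
time: 4.2
position: [0.4976, 0.2796, 0.0794]
tool_rot: [0.084, 0.496, -0.128, 0.854]
ft_force: [-2.0, -0.4, -1.0]
grip_width: 0.05
```

```bash
python3 - <<'E'
from plan import *
o=robot.get_obs(); print(o['position'],o['q'].round(2),o['ft_force'])
Rm=R.from_quat(o['tool_rot']).as_matrix(); print('grasp pt',o['position']-.019*Rm[:,0])
rows([((.4824,.2777,.0663),-.302,.5,2)],5)
E
```

```text
[0.49762446 0.27960106 0.07942076] [ 0.5   0.66  1.94 -1.17  0.39  1.88] [-1.96106826 -0.3661426  -0.98610676]
grasp pt [0.48861306 0.2821745  0.09594868]
[[0.22,-0.33,-0.93,-0.006,0.008,-0.006,5],[0.23,-0.32,-0.93,-0.006,0.008,-0.006,5]] 2
```

```bash
python3 - <<'E'
from plan import *
rows([((.4764,.2796,.0642),-.302,.15,5)],5)
E
```

```text
[[0.06,-0.13,-0.5,-0.002,0.073,-0.003,5],[0.1,-0.13,-0.5,-0.002,0.073,-0.003,5],[0.14,-0.13,-0.49,-0.002,0.073,-0.003,5],[0.17,-0.13,-0.48,-0.002,0.073,-0.003,5],[0.21,-0.13,-0.46,-0.002,0.073,-0.003,5]] 5
```

Call:
arm_command([
  [0,-0.13,-0.6,0,0.073,0,5],
  [0.1,-0.13,-0.5,0,0.073,0,5],
  [0.15,-0.13,-0.5,0,0.073,0,5],
  [0.2,-0.13,-0.5,0,0.073,0,5],
  [0.2,-0.13,-0.45,0,0.073,0,5],
  [0,0,0,0,0,0,5],
  [0,0,0,0,0,0,5],
])

```text
time: 5.08
position: [0.4848, 0.2833, 0.0736]
tool_rot: [0.113, 0.642, -0.105, 0.751]
ft_force: [0.1, 0.7, -0.1]
grip_width: 0.0499
```

```bash
python3 - <<'E'
from plan import *
o=robot.get_obs(); print(o['position'],o['q'].round(2),o['ft_force'])
Rm=R.from_quat(o['tool_rot']).as_matrix(); print('grasp pt',o['position']-.019*Rm[:,0],Rm.round(3))
rows([((.4764,.2796,.0642),-.302,.15,4)],5)
E
```

```text
[0.48481637 0.2832513  0.07363759] [ 0.37  0.63  1.81 -0.13  0.56  0.78] [ 0.05197624  0.72322835 -0.09564168]
grasp pt [0.48188673 0.28349609 0.09240878] [[ 0.154  0.303  0.941]
 [-0.013  0.952 -0.304]
 [-0.988  0.035  0.151]]
[[0.2,-0.16,-0.21,-0.003,0.0,-0.008,5],[0.2,-0.16,-0.21,-0.003,0.0,-0.008,5],[0.2,-0.15,-0.21,-0.003,0.0,-0.008,5],[0.21,-0.15,-0.21,-0.003,0.0,-0.008,5]] 4
```

Call:
arm_command([
  [0.3,-0.2,-0.3,0,0,-0.01,5],
  [0.3,-0.2,-0.3,0,0,-0.01,5],
  [0.3,-0.2,-0.3,0,0,-0.01,5],
  [0,0,0,0,0,0,5],
])

```text
time: 5.58
position: [0.4736, 0.2804, 0.0625]
tool_rot: [0.101, 0.644, -0.116, 0.749]
ft_force: [0.5, -0.6, -0.1]
grip_width: 0.05
```

```bash
python3 - <<'E'
from plan import *
o=robot.get_obs(); print(o['position'],o['q'].round(2),o['ft_force'])
Rm=R.from_quat(o['tool_rot']).as_matrix(); print('grasp pt',o['position']-.019*Rm[:,0])
rows([((.4764,.2796,.0642),-.302,.15,1)],5)
E
```

```text
[0.47364726 0.28038359 0.06253839] [ 0.38  0.65  1.82 -0.18  0.56  0.84] [ 0.45430966 -0.59108745 -0.06478953]
grasp pt [0.47091132 0.28121873 0.08132182]
[[-0.12,0.01,0.31,-0.008,0.001,-0.001,5]] 1
```

Within 3 mm of the target. A small correction, then close the jaws.

Call:
arm_command([
  [-0.15,0,0.3,0,0,0,4],
  [0,0,0,0,0,0,2.6],
  [0,0,0,0,0,0,1.8],
  [0,0,0,0,0,0,1],
  [0,0,0,0,0,0,1],
  [0,0,0,0,0,0,1],
], grip_force=20)

```text
time: 6.32
position: [0.477, 0.2796, 0.0647]
tool_rot: [0.102, 0.643, -0.116, 0.75]
ft_force: [-0.3, 0.8, -1.2]
grip_width: 0.0153
```

```bash
python3 - <<'E'
from plan import *
o=robot.get_obs(); print(o['position'],o['grip_width'],o['ft_force'])
Rm=R.from_quat(o['tool_rot']).as_matrix(); g=o['position']-.019*Rm[:,0]; print('grasp pt',g)
yaw=np.arctan2(Rm[1,2],Rm[0,2]); tilt=np.arcsin(Rm[2,2]); print(yaw,tilt)
j=np.array([np.cos(-.302),np.sin(-.302),0]);Z=np.array([0,0,1.])
H=g+.110*j; H[2]=.083; print('hinge',H)
rr=rot(yaw,tilt).as_matrix()[:,0]
w=[]
for th in np.linspace(0,np.pi/2,17)[1:]:
    w.append((H+.112*(-np.cos(th)*j+np.sin(th)*Z)+.019*rr,yaw,tilt,1))
rows(w,1)
E
```

```text
[0.4770053  0.27957529 0.06473723] 0.01526618149359966 [-0.33606491  0.76394527 -1.2020588 ]
grasp pt [0.47425204 0.28040412 0.08351841]
-0.31073715012904823 0.15189065952173603
hinge [0.57927383 0.24768679 0.083     ]
[[-1.06,-0.0,0.01,0.0,-0.0,-0.003,1],[-1.05,0.0,0.32,0.0,0.0,0.0,1],[-1.01,0.0,0.43,0.0,0.0,0.0,1],[-0.97,0.0,0.52,0.0,0.0,0.0,1],[-0.91,0.0,0.61,0.0,0.0,0.0,1],[-0.85,0.0,0.7,0.0,0.0,0.0,1],[-0.77,0.01,0.78,0.0,0.0,0.0,1],[-0.69,0.01,0.85,0.0,0.0,0.0,1],[-0.61,0.01,0.92,0.0,0.0,0.0,1],[-0.51,0.01,0.97,0.0,0.0,0.0,1],[-0.42,0.01,1.02,0.0,0.0,0.0,1],[-0.31,0.01,1.05,0.0,0.0,0.0,1],[-0.21,0.01,1.08,0.0,0.0,0.0,1],[-0.1,0.01,1.09,0.0,0.0,0.0,1],[0.01,0.01,1.1,0.0,0.0,0.0,1],[0.11,0.01,1.09,0.0,0.0,0.0,1]] 16
```

Call:
arm_command([
  [-1.06,0,0.0,0,0,0,1],
  [-1.05,0,0.3,0,0,0,1],
  [-1.0,0,0.42,0,0,0,1],
  [-0.97,0,0.52,0,0,0,1],
  [0,0,0,0,0,0,1],
])

```text
time: 6.95
position: [0.4847, 0.2776, 0.111]
tool_rot: [0.102, 0.642, -0.116, 0.751]
ft_force: [1.1, 0.3, -1.3]
grip_width: 0.0154
```

```bash
cat > arc.py <<'E'
from plan import *
import sys
o=robot.get_obs(); 
Rm=R.from_quat(o['tool_rot']).as_matrix(); g=o['position']-.019*Rm[:,0]
yaw=np.arctan2(Rm[1,2],Rm[0,2]); tilt=np.arcsin(Rm[2,2])
j=np.array([np.cos(-.302),np.sin(-.302),0]);Z=np.array([0,0,1.]);k=np.cross(Z,j)
H=np.array([.5793,.2477,.083]); v=g-H
th=np.arctan2(v[2],-v@j); print('pos',o['position'].round(4),'w',o['grip_width'].round(4),'F',o['ft_force'].round(1),'th',th.round(3),'rho',np.hypot(v[2],v@j).round(4),'lat',(v@k).round(4),'yaw,tilt',yaw.round(3),tilt.round(3))
rr=rot(yaw,tilt).as_matrix()[:,0]; n=int(sys.argv[1]); te=float(sys.argv[2]); w=[]
for t in np.linspace(th,te,n+1)[1:]:
    w.append((H+.112*(-np.cos(t)*j+np.sin(t)*Z)+.019*rr,yaw,tilt,1))
rows(w,1)
E
python3 arc.py 10 1.57
```

```text
Traceback (most recent call last):
  File "arc.py", line 8, in <module>
    th=np.arctan2(v[2],-v@j); print('pos',o['position'].round(4),'w',o['grip_width'].round(4),'F',o['ft_force'].round(1),'th',th.round(3),'rho',np.hypot(v[2],v@j).round(4),'lat',(v@k).round(4),'yaw,tilt',yaw.round(3),tilt.round(3))
                                                                     ^^^^^^^^^^^^^^^^^^^^^
AttributeError: 'float' object has no attribute 'round'
```

```bash
sed -i "s/o\['grip_width'\].round(4)/o['grip_width']/" arc.py; python3 arc.py 11 1.57
```

```text
pos [0.4847 0.2776 0.111 ] w 0.01540287346662024 F [ 1.1  0.3 -1.3] th 0.429 rho 0.1123 lat 0.0004 yaw,tilt -0.311 0.155
[[-0.92,-0.04,0.72,-0.0,-0.0,-0.005,1],[-0.86,0.01,0.78,0.0,0.0,0.0,1],[-0.77,0.01,0.87,0.0,0.0,0.0,1],[-0.68,0.01,0.94,0.0,0.0,0.0,1],[-0.58,0.01,1.01,0.0,0.0,0.0,1],[-0.47,0.01,1.06,0.0,0.0,0.0,1],[-0.36,0.01,1.1,0.0,0.0,0.0,1],[-0.24,0.01,1.14,0.0,0.0,0.0,1],[-0.12,0.01,1.15,0.0,0.0,0.0,1],[-0.0,0.01,1.16,0.0,0.0,0.0,1],[0.12,0.01,1.15,0.0,0.0,0.0,1]] 11
```

Call:
arm_command([
  [-0.92,0,0.7,0,0,0,1],
  [-0.86,0,0.78,0,0,0,1],
  [-0.77,0,0.87,0,0,0,1],
  [-0.68,0,0.94,0,0,0,1],
  [-0.58,0,1.0,0,0,0,1],
  [0,0,0,0,0,0,1],
])

```text
time: 7.7
position: [0.5219, 0.2653, 0.1578]
tool_rot: [0.102, 0.642, -0.116, 0.751]
ft_force: [-0.5, 0.5, -0.8]
grip_width: 0.0149
```

```bash
python3 arc.py 6 1.57
```

```text
pos [0.5219 0.2653 0.1578] w 0.014931916616359509 F [-0.5  0.5 -0.8] th 0.979 rho 0.1128 lat -0.0004 yaw,tilt -0.311 0.154
[[-0.35,0.04,1.05,0.0,0.0,-0.005,1],[-0.32,0.01,1.06,0.0,0.0,0.0,1],[-0.21,0.01,1.08,0.0,0.0,0.0,1],[-0.1,0.01,1.1,0.0,0.0,0.0,1],[0.01,0.01,1.1,0.0,0.0,0.0,1],[0.11,0.01,1.1,0.0,0.0,0.0,1]] 6
```

Call:
arm_command([
  [-0.33,0,1.05,0,0,0,1],
  [-0.3,0,1.06,0,0,0,1],
  [-0.2,0,1.08,0,0,0,1],
  [-0.08,0,1.1,0,0,0,1],
  [0.03,0,1.1,0,0,0,1],
  [0.15,0,1.0,0,0,0,1],
  [0,0,0,0,0,0,1],
  [0,0,0,0,0,0,1],
])

```text
time: 8.7
position: [0.5842, 0.2452, 0.1746]
tool_rot: [0.102, 0.643, -0.116, 0.75]
ft_force: [0.1, 0.3, -0.4]
grip_width: 0.0151
```

```bash
python3 arc.py 1 1.57; python3 - <<'E'
from h import *
a=cam('side')[0]; b=cam('wrist')[0]
cv2.imwrite('pics/s2.png',np.hstack([cv2.resize(a[100:250,200:400],(600,450)),b[:,:0].reshape(400,0,3)[:0].reshape(450 if 0 else 450,0,3) if 0 else np.zeros((450,1,3),np.uint8)]))
E
```

```text
pos [0.5842 0.2452 0.1746] w 0.015075328966303517 F [ 0.1  0.3 -0.4] th 1.594 rho 0.1104 lat -0.001 yaw,tilt -0.311 0.152
[[-0.2,0.09,-0.24,-0.0,-0.0,-0.004,1]] 1
```

View pics/s2.png

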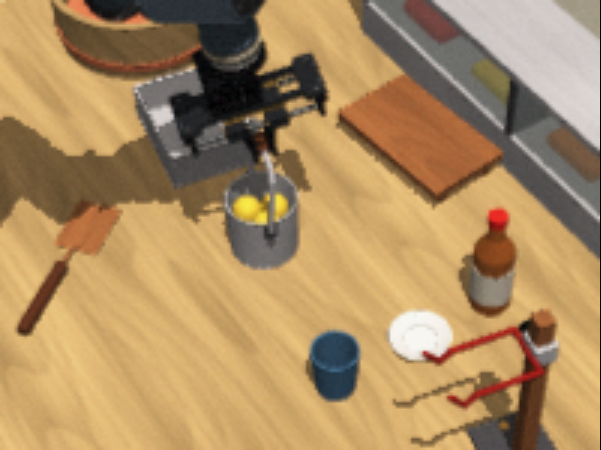

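The bail is upright (θ≈1.59), the pail stands on the counter and the forces are near zero. Now lift straight up.

Call:
arm_command([
  [-0.5,0,0.08,0,0,0,1],
  [-0.8,0,0.12,0,0,0,1],
  [-1.2,0,0.18,0,0,0,1],
  [-1.5,0,0.23,0,0,0,1],
  [-1.5,0,0.23,0,0,0,1],
  [-1.5,0,0.23,0,0,0,1],
  [-1.5,0,0.23,0,0,0,1],
  [-1.5,0,0.23,0,0,0,1],
  [-1.5,0,0.23,0,0,0,1],
  [-1.2,0,0.18,0,0,0,1],
  [-0.8,0,0.12,0,0,0,1],
  [-0.4,0,0.06,0,0,0,1],
], grip_force=25)

```text
time: 10.3
position: [0.5805, 0.2441, 0.3228]
tool_rot: [0.101, 0.647, -0.117, 0.747]
ft_force: [-0.2, 0.1, -6.1]
grip_width: 0.0152
```

```bash
python3 - <<'E'
from plan import *
o=robot.get_obs(); print(o['position'],o['q'].round(2),o['ft_force'],o['grip_width'])
f=np.load('top1.npz'); im,d,K,T=[f[k] for k in('im','d','K','T')]
hsv=cv2.cvtColor(im,cv2.COLOR_BGR2HSV); W=cloud(d,K,T)
post=ray(396.6,160.6,K,T,.282); t1=ray(378.6,200,K,T,.245); t2=ray(399,203,K,T,.245); print(post,t1,t2)
red=((hsv[...,0]<8)|(hsv[...,0]>172))&(hsv[...,1]>130)
L=[]
for lo,hi in((372,392),(393,412)):
    uv=[(np.average(np.arange(lo,hi),weights=red[v,lo:hi]*1.),v) for v in range(172,190) if red[v,lo:hi].any()]
    P=np.array([ray(u,v,K,T,.232)[:2] for u,v in uv],np.float32)
    l=cv2.fitLine(P,cv2.DIST_HUBER,0,.01,.01).ravel(); print(l,np.arctan2(l[1],l[0])); L.append(l)
    vs=[v for v in range(172,215) if red[v,lo:hi].any()]; print('rows',min(vs),max(vs))
yaw=np.mean([np.arctan(l[1]/l[0]) for l in L]); e=np.array([np.cos(yaw),np.sin(yaw)]); n=np.array([-e[1],e[0]])
off=np.mean([l[2:]@n for l in L]); print('yaw',yaw,'offs',[l[2:]@n for l in L])
for p,dx in((post,.105),(t1,-.019),(t2,-.019)): print('home est', (p[:2]@e-dx)*e+off*n, 'lat',p[:2]@n-off)
E
```

```text
[0.5805054  0.24407566 0.32279423] [ 0.26  0.4   1.38 -0.08  1.25  0.59] [-0.16518008  0.14160338 -6.08198068] 0.015178879590537308
[ 0.6496996  -0.23005239  0.282     ] [ 0.53274349 -0.17704122  0.245     ] [ 0.52183085 -0.24014183  0.245     ]
[ 0.97982055 -0.1998793   0.5985372  -0.18888699] -0.20123474
rows 172 190
[ 0.9846201  -0.17470926  0.5937682  -0.25178295] -0.17561047
rows 172 194
yaw -0.1884226 offs [np.float32(-0.073432066), np.float32(-0.13610812)]
home est [ 0.54646729 -0.21086074] lat 0.00048441875607774243
home est [ 0.54566612 -0.21070797] lat 0.03065033559292797
home est [ 0.54674652 -0.21091398] lat -0.0333774971847787
```

Estimates from the post and from both tips agree: home ≈ (0.546, -0.211), yaw ≈ -0.19. The load is about 6 N. Carry the pail to a viewing pose in front of the prongs.

```bash
python3 - <<'E'
from plan import *
o=robot.get_obs(); p0=o['position']; Rm=R.from_quat(o['tool_rot']).as_matrix(); y0=np.arctan2(Rm[1,2],Rm[0,2]); t0=np.arcsin(Rm[2,2])
e=np.array([np.cos(-.188),np.sin(-.188),0]);n=np.array([-e[1],e[0],0])
tgt=np.array([.546,-.211,.32])-.13*e-.05*n
s=np.cumsum([1,2]+[3]*14+[2.5,2,1.5,1,.5]); s=s/s[-1]
rows([(p0+(tgt-p0)*k,y0+(-.188-y0)*k,t0+(.25-t0)*k,1) for k in s],1)
print(tgt)
E
```

```text
[[0.0,-0.97,-0.03,-0.002,-0.002,0.001,1],[0.0,-1.94,-0.07,-0.005,-0.004,0.001,1],[-0.0,-2.91,-0.12,-0.007,-0.006,0.001,1],[-0.01,-2.91,-0.14,-0.007,-0.006,0.001,1],[-0.01,-2.91,-0.16,-0.007,-0.006,0.001,1],[-0.01,-2.91,-0.18,-0.007,-0.006,0.001,1],[-0.02,-2.91,-0.2,-0.007,-0.006,0.001,1],[-0.02,-2.9,-0.22,-0.007,-0.006,0.001,1],[-0.03,-2.9,-0.24,-0.007,-0.006,0.001,1],[-0.03,-2.9,-0.26,-0.007,-0.006,0.001,1],[-0.04,-2.9,-0.28,-0.007,-0.006,0.001,1],[-0.05,-2.9,-0.3,-0.007,-0.006,0.001,1],[-0.05,-2.89,-0.32,-0.007,-0.006,0.001,1],[-0.06,-2.89,-0.34,-0.007,-0.006,0.002,1],[-0.06,-2.89,-0.35,-0.007,-0.006,0.002,1],[-0.07,-2.89,-0.37,-0.007,-0.006,0.002,1],[-0.06,-2.4,-0.33,-0.006,-0.005,0.001,1],[-0.06,-1.92,-0.27,-0.005,-0.004,0.001,1],[-0.04,-1.44,-0.21,-0.003,-0.003,0.001,1],[-0.03,-0.96,-0.14,-0.002,-0.002,0.001,1],[-0.02,-0.48,-0.07,-0.001,-0.001,0.0,1]] 21
[ 0.40894588 -0.23582271  0.32      ]
```

Call:
arm_command([
  [0,-1.0,0,-0.002,-0.002,0,1],
  [0,-1.9,-0.1,-0.005,-0.004,0,1],
  [0,-2.9,-0.12,-0.007,-0.006,0,1],
  [0,-2.9,-0.14,-0.007,-0.006,0,1],
  [0,-2.9,-0.16,-0.007,-0.006,0,1],
  [0,-2.9,-0.18,-0.007,-0.006,0,1],
  [0,-2.9,-0.2,-0.007,-0.006,0,1],
  [0,-2.9,-0.22,-0.007,-0.006,0,1],
  [0,-2.9,-0.24,-0.007,-0.006,0,1],
  [0,-2.9,-0.26,-0.007,-0.006,0,1],
  [0,-2.9,-0.28,-0.007,-0.006,0,1],
  [0,-2.9,-0.3,-0.007,-0.006,0,1],
])

```text
time: 11.8
position: [0.4545, -0.0754, 0.3168]
tool_rot: [0.062, 0.632, -0.098, 0.766]
ft_force: [0.9, -0.3, -5.3]
grip_width: 0.015
```

Call:
arm_command([
  [0,-2.9,-0.32,-0.007,-0.006,0,1],
  [0,-2.9,-0.34,-0.007,-0.006,0,1],
  [0,-2.9,-0.35,-0.007,-0.006,0,1],
  [0,-2.9,-0.37,-0.007,-0.006,0,1],
  [0,-2.4,-0.33,-0.006,-0.005,0,1],
  [0,-1.9,-0.27,-0.005,-0.004,0,1],
  [0,-1.4,-0.2,-0.003,-0.003,0,1],
  [0,-0.9,-0.14,0,0,0,1],
  [0,-0.5,-0.1,0,0,0,1],
  [0,0,0,0,0,0,1],
])

```text
time: 13.05
position: [0.372, -0.2602, 0.3152]
tool_rot: [0.043, 0.626, -0.09, 0.773]
ft_force: [0.0, 0.9, -6.3]
grip_width: 0.0153
```

```bash
python3 - <<'E'
from plan import *
o=robot.get_obs(); print(o['position'],o['q'].round(2),o['ft_force'],o['grip_width']); Rm=R.from_quat(o['tool_rot']).as_matrix(); print(np.arctan2(Rm[1,2],Rm[0,2]),np.arcsin(Rm[2,2]),np.arcsin(Rm[2,1]))
im,d,K,T=cam('wrist'); cv2.imwrite('pics/w3.png',im); np.savez('w3',im=im,d=d,K=K,T=T)
E
```

```text
[ 0.37204805 -0.26022616  0.31515052] [-0.93  0.08  1.85  0.13  1.02 -0.8 ] [ 0.04454062  0.88771012 -6.31775689] 0.015266073281324516
-0.1844415649829701 0.21324488141856793 -0.04508379283961247
```

View pics/w3.png

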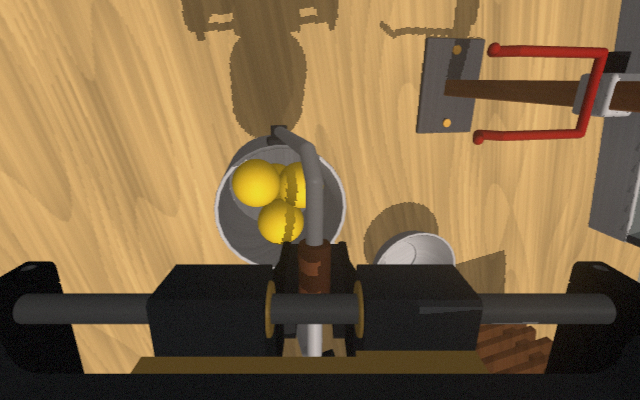

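The wrist view shows both red prongs: tips at (495,49) and (480,138), collar bar at (605,52)–(583,133). I'll measure the fork from depth and rays.

```bash
python3 - <<'E'
from plan import *
f=np.load('w3.npz'); im,d,K,T=[f[k] for k in('im','d','K','T')]; W=cloud(d,K,T)
hsv=cv2.cvtColor(im,cv2.COLOR_BGR2HSV)
red=((hsv[...,0]<8)|(hsv[...,0]>172))&(hsv[...,1]>140)&(hsv[...,2]>60)
L=[]
for lo,hi,u0,u1 in((38,68,518,590),(118,150,505,568)):
    c=[(u,np.nonzero(red[lo:hi,u])[0].mean()+lo) for u in range(u0,u1) if red[lo:hi,u].any()]
    zs=np.array([np.nanmedian(W[max(0,int(v)-1):int(v)+2,u,2]) for u,v in c]); print('z level',np.median(zs),np.percentile(zs,[10,90]))
    z=np.median(zs)-.004
    P=np.array([ray(u,v,K,T,z)[:2] for u,v in c],np.float32); l=cv2.fitLine(P,cv2.DIST_HUBER,0,.01,.01).ravel(); L.append(l); print(l,np.arctan(l[1]/l[0]))
yaw=np.mean([np.arctan(l[1]/l[0]) for l in L]); e=np.array([np.cos(yaw),np.sin(yaw)]); n=np.array([-e[1],e[0]])
offs=[l[2:]@n for l in L]; off=np.mean(offs); print('yaw',yaw,'offs',offs)
for lo,hi,u0,u1 in((38,68,480,615),(118,150,468,600)):
    m=np.zeros_like(red); m[lo:hi,u0:u1]=1; Q=W[m&red]; s=Q[:,:2]@e
    print('x profile'); 
    for a in np.arange(s.min(),s.max(),.008):
        k=(s>=a)&(s<a+.008)
        if k.sum()>2: print(round(a+.004,3),np.nanpercentile(Q[k,2],90).round(4),end=' | ')
    print()
    vv,uu=np.nonzero(m&red); c=uu.min(); print('tip px',c, vv[uu<=c+3].mean()); tp=ray(c,vv[uu<=c+3].mean(),K,T,.25); print('tip end s',tp[:2]@e)
Rm=T; print('top est home along', np.array([.546,-.211])@e, np.array([.546,-.211])@n)
E
```

```text
z level 0.2337988902569998 [0.23325465 0.23430754]
[ 0.98236674 -0.18696429  0.5932874  -0.18993893] -0.18807103
z level 0.23394684543130737 [0.23340704 0.23442284]
[ 0.9816302  -0.1907935   0.5858082  -0.25374568] -0.19197044
yaw -0.19002074 offs [np.float32(-0.074460395), np.float32(-0.1385313)]
x profileTraceback (most recent call last):
  File "<stdin>", line 16, in <module>
ValueError: arange: cannot compute length
```

```bash
python3 - <<'E'
from plan import *
f=np.load('w3.npz'); im,d,K,T=[f[k] for k in('im','d','K','T')]; W=cloud(d,K,T)
hsv=cv2.cvtColor(im,cv2.COLOR_BGR2HSV)
red=((hsv[...,0]<8)|(hsv[...,0]>172))&(hsv[...,1]>140)&(hsv[...,2]>60)&(W[...,2]>.19)
yaw=-.19; e=np.array([np.cos(yaw),np.sin(yaw)]); n=np.array([-e[1],e[0]])
for lo,hi,u0,u1 in((38,68,480,600),(118,150,468,575)):
    m=np.zeros_like(red); m[lo:hi,u0:u1]=1; Q=W[m&red]; s=Q[:,:2]@e
    for a in np.arange(s.min(),s.max(),.006):
        k=(s>=a)&(s<a+.006)
        if k.sum()>2: print(round(a+.003,3),np.percentile(Q[k,2],90).round(4),end=' | ')
    print()
print('top est home along', np.array([.546,-.211])@e)
h=(.5762*e-.1065*n); print('home xy if s=.576',h)
o=robot.get_obs(); p0=o['position']; Rm=R.from_quat(o['tool_rot']).as_matrix(); g=p0-.019*Rm[:,0]
print('grasp pt in hanger',(g[:2]-h)@e,(g[:2]-h)@n,g[2])
E
```

```text
0.557 0.2459 | 0.563 0.2449 | 0.569 0.2299 | 0.575 0.2251 | 0.581 0.2288 | 0.587 0.2334 | 0.593 0.2341 | 0.599 0.2344 | 0.605 0.2342 | 0.611 0.2344 | 0.617 0.2342 | 0.623 0.2345 | 0.629 0.2345 | 0.635 0.2345 | 0.641 0.2343 | 0.647 0.2345 | 0.653 0.2342 | 0.659 0.2344 | 0.665 0.2325 | 
0.557 0.246 | 0.563 0.2439 | 0.569 0.2321 | 0.575 0.2257 | 0.581 0.2289 | 0.587 0.2338 | 0.593 0.2341 | 0.599 0.2346 | 0.605 0.2343 | 0.611 0.2345 | 0.617 0.2341 | 0.623 0.2343 | 0.629 0.2347 | 0.635 0.2343 | 0.641 0.2345 | 0.647 0.2343 | 0.653 0.2342 | 0.659 0.2342 | 
top est home along 0.5760235392140713
home xy if s=.576 [ 0.54571737 -0.21340395]
grasp pt in hanger -0.16566755005557676 -0.07763530396678935 0.3336867084074299
```

Home is well determined: (0.5457, -0.2134), bar z ≈ 0.230, yaw -0.19. The wrist dip profile matches the top-view estimate to about 2 mm. Next I align in front of the tips, with the bar about 45 mm above home.

```bash
cat > hg.py <<'E'
from plan import *
yaw=-.19; e=np.array([np.cos(yaw),np.sin(yaw),0]); n=np.array([-e[1],e[0],0]); home=np.array([.5457,-.2134,.230]); Z=np.array([0,0,1.])
def where():
    o=robot.get_obs(); Rm=R.from_quat(o['tool_rot']).as_matrix(); g=o['position']-.019*Rm[:,0]-home
    print('bar rel home mm',(1e3*np.array([g@e,g@n,g[2]])).round(1),'F',o['ft_force'].round(2),'w',round(o['grip_width'],4),'yaw/tilt/roll',np.round([np.arctan2(Rm[1,2],Rm[0,2]),np.arcsin(Rm[2,2]),np.arcsin(Rm[2,1])],3),'t',o['time'])
def tcp(x,y,z,tilt): return home+x*e+y*n+z*Z+.019*rot(yaw,tilt).as_matrix()[:,0]
E
python3 - <<'E'
from hg import *
where()
rows([(tcp(-.135,0,.045,.25),yaw,.25,9)],1)
p=tcp(-.135,0,.045,.25);r=rot(yaw,.25)
s=np.array([.3,.7]+[1]*8+[.7,.4,.2]);s=np.cumsum(s)/s.sum()
rows([(tcp(-.135+.135*k,0,.045,.25),yaw,.25,1) for k in s],1,p=p,r=r)
E
```

```text
bar rel home mm [-165.6  -77.6  103.7] F [-0.33 -0.59 -6.32] w 0.015 yaw/tilt/roll [-0.184  0.213 -0.045] t 13.1
[[0.67,0.9,0.21,0.001,-0.004,0.005,1],[0.68,0.9,0.2,0.001,-0.004,0.005,1],[0.68,0.9,0.2,0.001,-0.004,0.005,1],[0.69,0.89,0.2,0.001,-0.004,0.005,1],[0.69,0.89,0.19,0.001,-0.004,0.005,1],[0.7,0.89,0.19,0.001,-0.004,0.005,1],[0.7,0.88,0.19,0.001,-0.004,0.005,1],[0.71,0.88,0.18,0.001,-0.004,0.005,1],[0.71,0.88,0.18,0.001,-0.004,0.005,1]] 9
[[0.1,0.0,0.38,0.0,0.0,0.0,1],[0.23,-0.0,0.89,0.0,0.0,0.0,1],[0.32,0.0,1.27,0.0,0.0,0.0,1],[0.32,0.0,1.27,0.0,0.0,0.0,1],[0.32,0.0,1.27,0.0,0.0,0.0,1],[0.32,-0.0,1.27,0.0,0.0,0.0,1],[0.32,-0.0,1.27,0.0,0.0,0.0,1],[0.32,-0.0,1.27,0.0,0.0,0.0,1],[0.32,0.0,1.27,0.0,0.0,0.0,1],[0.32,0.0,1.27,0.0,0.0,0.0,1],[0.23,-0.0,0.89,0.0,0.0,0.0,1],[0.13,-0.0,0.51,0.0,0.0,0.0,1],[0.06,-0.0,0.25,0.0,0.0,0.0,1]] 13
```

Call:
arm_command([
  [0.67,0.9,0.2,0,-0.004,0.005,1],
  [0.68,0.9,0.2,0,-0.004,0.005,1],
  [0.68,0.9,0.2,0,-0.004,0.005,1],
  [0.69,0.9,0.2,0,-0.004,0.005,1],
  [0.69,0.9,0.2,0,-0.004,0.005,1],
  [0.7,0.9,0.2,0,-0.004,0.005,1],
  [0.7,0.9,0.2,0,-0.004,0.005,1],
  [0.7,0.9,0.2,0,-0.004,0.005,1],
  [0.5,0.6,0.1,0,-0.004,0.005,1],
  [0,0,0,0,0,0,1],
])

```text
time: 14.35
position: [0.4197, -0.1827, 0.2539]
tool_rot: [0.057, 0.611, -0.069, 0.787]
ft_force: [0.7, 0.5, -5.4]
grip_width: 0.0151
```

```bash
python3 - <<'E'
from hg import *
where()
rows([(tcp(-.13,0,.045,.25),yaw,.25,2)],1)
E
```

```text
bar rel home mm [-134.3    6.2   42.3] F [ 0.7   0.53 -5.36] w 0.0151 yaw/tilt/roll [-0.18   0.25   0.004] t 14.35
[[-0.08,-0.32,0.24,0.005,-0.0,-0.003,1],[-0.08,-0.32,0.24,0.005,-0.0,-0.003,1]] 2
```

Call:
arm_command([
  [0.0,-0.3,0.4,0.005,0,0,1],
  [0.15,-0.3,0.9,0.005,0,0,1],
  [0.25,0,1.2,0,0,0,1],
  [0.3,0,1.2,0,0,0,1],
  [0.3,0,1.2,0,0,0,1],
  [0.3,0,1.2,0,0,0,1],
  [0.2,0,0.8,0,0,0,1],
  [0.1,0,0.4,0,0,0,1],
  [0,0,0,0,0,0,1],
])

```text
time: 15.48
position: [0.4986, -0.2059, 0.2572]
tool_rot: [0.06, 0.61, -0.074, 0.787]
ft_force: [1.0, 0.3, -5.4]
grip_width: 0.0153
```

```bash
python3 - <<'E'
from hg import *
where()
rows([(tcp(.001,0,.043,.25),yaw,.25,7)],1)
E
```

```text
bar rel home mm [-52.4  -1.6  45.6] F [ 0.98  0.26 -5.45] w 0.0153 yaw/tilt/roll [-0.191  0.252  0.005] t 15.475
[[0.23,0.02,0.73,-0.0,0.0,-0.001,1],[0.23,0.02,0.73,-0.0,0.0,-0.001,1],[0.23,0.02,0.73,-0.0,0.0,-0.001,1],[0.23,0.02,0.73,-0.0,0.0,-0.001,1],[0.23,0.02,0.73,-0.0,0.0,-0.001,1],[0.23,0.02,0.73,-0.0,0.0,-0.001,1],[0.22,0.02,0.73,-0.0,0.0,-0.001,1]] 7
```

Call:
arm_command([
  [0.2,0,0.7,0,0,0,1],
  [0.2,0,0.8,0,0,0,1],
  [0.22,0,0.8,0,0,0,1],
  [0.22,0,0.8,0,0,0,1],
  [0.22,0,0.8,0,0,0,1],
  [0.2,0,0.6,0,0,0,1],
  [0.1,0,0.4,0,0,0,1],
  [0,0,0,0,0,0,1],
  [0,0,0,0,0,0,1],
])

```text
time: 16.6
position: [0.5513, -0.2157, 0.2555]
tool_rot: [0.061, 0.61, -0.073, 0.787]
ft_force: [-0.2, 0.6, -6.4]
grip_width: 0.0149
```

```bash
python3 - <<'E'
from hg import *
where()
rows([(tcp(0,0,.012,.25),yaw,.25,6)],1)
E
```

```text
bar rel home mm [ 1.2 -1.3 43.9] F [-0.23  0.59 -6.38] w 0.0149 yaw/tilt/roll [-0.192  0.251  0.006] t 16.6
[[0.51,0.02,-0.15,-0.0,0.0,-0.001,1],[0.51,0.02,-0.15,-0.0,0.0,-0.001,1],[0.51,0.02,-0.15,-0.0,0.0,-0.001,1],[0.51,0.02,-0.15,-0.0,0.0,-0.001,1],[0.51,0.02,-0.15,-0.0,0.0,-0.001,1],[0.51,0.02,-0.15,-0.0,0.0,-0.001,1]] 6
```

Above the dips. Lower gently toward them.

Call:
arm_command([
  [0.5,0,-0.15,0,0,0,1],
  [0.5,0,-0.15,0,0,0,1],
  [0.5,0,-0.15,0,0,0,1],
  [0.5,0,-0.15,0,0,0,1],
  [0.4,0,-0.12,0,0,0,1],
  [0.3,0,-0.09,0,0,0,1],
  [0,0,0,0,0,0,1],
  [0,0,0,0,0,0,1],
])

```text
time: 17.6
position: [0.5493, -0.2151, 0.225]
tool_rot: [0.061, 0.611, -0.073, 0.786]
ft_force: [0.9, -0.1, -5.8]
grip_width: 0.0151
```

```bash
python3 - <<'E'
from hg import *
where()
rows([(tcp(0,0,.004,.25),yaw,.25,5)],1)
E
```

```text
bar rel home mm [-0.8 -1.1 13.4] F [ 0.92 -0.11 -5.82] w 0.0151 yaw/tilt/roll [-0.192  0.249  0.006] t 17.6
[[0.19,0.02,-0.03,-0.0,-0.0,-0.001,1],[0.19,0.02,-0.03,-0.0,-0.0,-0.001,1],[0.19,0.02,-0.03,-0.0,-0.0,-0.001,1],[0.19,0.02,-0.03,-0.0,-0.0,-0.001,1],[0.19,0.02,-0.03,-0.0,-0.0,-0.001,1]] 5
```

Call:
arm_command([
  [0.2,0,-0.03,0,0,0,1],
  [0.2,0,-0.03,0,0,0,1],
  [0.2,0,-0.03,0,0,0,1],
  [0.2,0,-0.03,0,0,0,1],
  [0.2,0,-0.03,0,0,0,1],
  [0,0,0,0,0,0,1],
])

```text
time: 18.35
position: [0.5507, -0.2154, 0.2146]
tool_rot: [0.061, 0.61, -0.073, 0.786]
ft_force: [-0.3, 0.4, -6.6]
grip_width: 0.0154
```

Call:
arm_command([
  [0.1,0,-0.03,0,0,0,1],
  [0.1,0,-0.03,0,0,0,1],
  [0,0,0,0,0,0,1],
])

```text
time: 18.73
position: [0.5516, -0.2159, 0.2132]
tool_rot: [0.06, 0.609, -0.074, 0.787]
ft_force: [0.5, -1.1, -6.3]
grip_width: 0.0153
```

```bash
python3 - <<'E'
from hg import *
where()
E
```

```text
bar rel home mm [ 1.5 -1.4  1.6] F [ 0.49 -1.07 -6.31] w 0.0153 yaw/tilt/roll [-0.192  0.253  0.005] t 18.725
```

Call:
arm_command([
  [0.1,0,-0.06,0,0,0,1],
  [0.1,0,-0.06,0,0,0,1],
  [0,0,0,0,0,0,1],
])

```text
time: 19.1
position: [0.5521, -0.2163, 0.2123]
tool_rot: [0.06, 0.608, -0.074, 0.788]
ft_force: [0.9, 0.4, -4.6]
grip_width: 0.0153
```

Call:
arm_command([
  [0.1,0,-0.03,0,0,0,1],
  [0.1,0,-0.03,0,0,0,1],
  [0,0,0,0,0,0,1],
])

```text
time: 19.48
position: [0.5522, -0.2163, 0.2121]
tool_rot: [0.059, 0.607, -0.074, 0.789]
ft_force: [-0.9, 0.8, -2.0]
grip_width: 0.0151
```

```bash
python3 - <<'E'
from hg import *
where()
E
```

```text
bar rel home mm [ 2.1 -1.7  0.5] F [-0.87  0.82 -2.01] w 0.0151 yaw/tilt/roll [-0.192  0.258  0.003] t 19.475
```

Contact: the hanger now carries about 4 N. Lower a touch more and hold.

Call:
arm_command([
  [0.12,0,-0.03,0,0,0,1],
  [0,0,0,0,0,0,1],
  [0,0,0,0,0,0,1],
  [0,0,0,0,0,0,1],
])

```text
time: 19.98
position: [0.5523, -0.2163, 0.212]
tool_rot: [0.059, 0.607, -0.075, 0.789]
ft_force: [-1.6, 1.5, 1.3]
grip_width: 0.0155
```

```bash
python3 - <<'E'
from hg import *
where()
im=cam('side')[0]; w=cam('wrist')[0]; cv2.imwrite('pics/s3.png',np.hstack([cv2.resize(im[140:290,290:440],(480,480)),cv2.resize(w[:,160:480],(320,400)).copy() if 0 else cv2.copyMakeBorder(w[:,160:480],0,80,0,0,cv2.BORDER_CONSTANT)]))
E
```

```text
bar rel home mm [ 2.2 -1.7  0.3] F [-1.55  1.51  1.33] w 0.0155 yaw/tilt/roll [-0.191  0.26   0.003] t 19.975
```

View pics/s3.png

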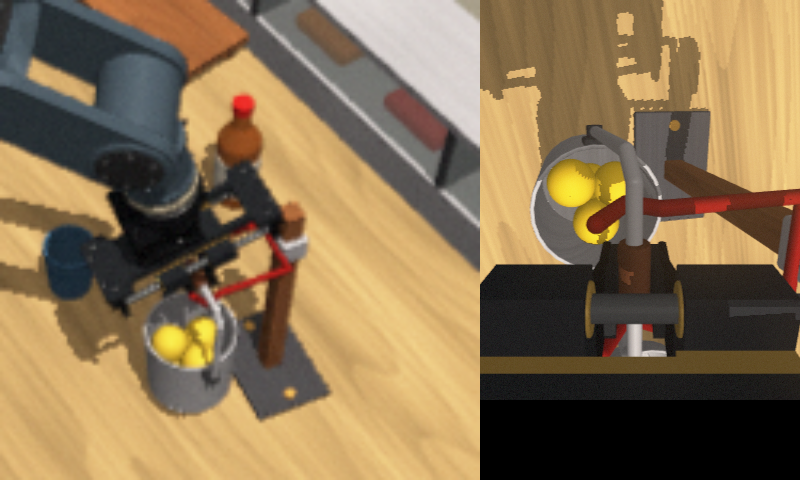

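The bar lies behind the upturned tips in the dips, and the full weight is on the hanger (Fz ≈ +1 N at the tool). Open and withdraw along the fingers.

Call:
arm_command([
  [0,0,0,0,0,0,2],
  [0,0,0,0,0,0,2.6],
  [0,0,0,0,0,0,3.2],
  [0,0,0,0,0,0,3.6],
  [-0.3,0,0,0,0,0,3.6],
  [-0.6,0,0,0,0,0,3.6],
  [-1.0,0,0,0,0,0,3.6],
  [-1.5,0,0,0,0,0,3.6],
])

```text
time: 21.08
position: [0.5443, -0.2157, 0.2459]
tool_rot: [0.059, 0.606, -0.075, 0.79]
ft_force: [-1.1, -0.2, 0.3]
grip_width: 0.0358
```

```bash
python3 - <<'E'
from hg import *
where()
E
```

```text
bar rel home mm [-5.9 -2.6 34.2] F [-1.11 -0.2   0.29] w 0.0358 yaw/tilt/roll [-0.192  0.261  0.002] t 21.075
```

Call:
arm_command([
  [-2,0,0,0,0,0,3.6],
  [-3,0,0,0,0,0,3.6],
  [-3,0,0,0,0,0,3.6],
  [-3,0,-1,0,0,0,3.6],
  [-1,0,-3,0,0,0,3.6],
  [0,0,-4,0,0,0,3.6],
  [0,0,-4,0,0,0,3.6],
  [0,0,-2,0,0,0,3.6],
  [0,0,0,0,0,0,3.6],
])

```text
time: 22.2
position: [0.3763, -0.1837, 0.3395]
tool_rot: [0.054, 0.6, -0.079, 0.794]
ft_force: [0.6, -0.3, 0.3]
grip_width: 0.0358
```

```bash
python3 - <<'E'
from hg import *
where()
im,d,K,T=cam('wrist'); im2,d2,K2,T2=cam('side'); np.savez('w4',im=im,d=d,K=K,T=T)
cv2.imwrite('pics/f1.png',np.hstack([cv2.resize(im2[160:285,300:425],(400,400)),im[:,240:640]]))
E
```

```text
bar rel home mm [-177.2   -2.6  127.7] F [ 0.63 -0.26  0.32] w 0.0358 yaw/tilt/roll [-0.189  0.277 -0.009] t 22.2
```

View pics/f1.png

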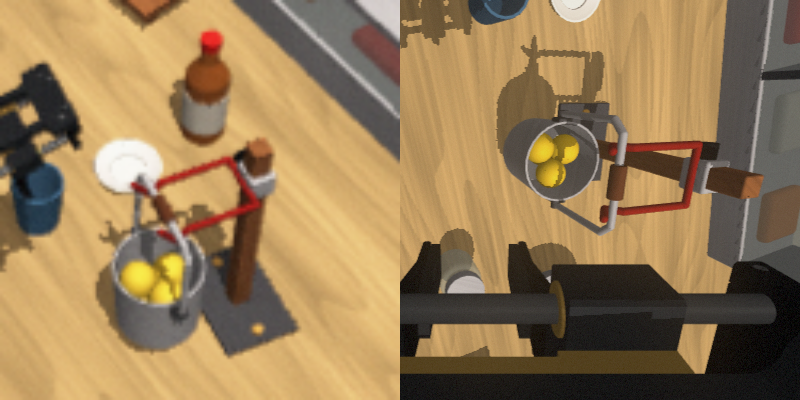

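Side and wrist views show the pail hanging with the bar behind both tips (roller at about (457,182) in the wrist picture). I'll let it settle, check the seat and that it is still, then hand in.

Call:
arm_command([
  [0,0,0,0,0,0,3.6],
  [0,0,0,0,0,0,3.6],
  [0,0,0,0,0,0,3.6],
  [0,0,0,0,0,0,3.6],
  [0,0,0,0,0,0,3.6],
  [0,0,0,0,0,0,3.6],
  [0,0,0,0,0,0,3.6],
  [0,0,0,0,0,0,3.6],
  [0,0,0,0,0,0,3.6],
  [0,0,0,0,0,0,3.6],
  [0,0,0,0,0,0,3.6],
  [0,0,0,0,0,0,3.6],
])

```text
time: 23.8
position: [0.3804, -0.1858, 0.3408]
tool_rot: [0.052, 0.599, -0.078, 0.795]
ft_force: [-0.3, 0.3, 0.9]
grip_width: 0.0364
```

```bash
python3 - <<'E'
from hg import *
for q in range(2):
    im,d,K,T=cam('wrist'); W=cloud(d,K,T); hsv=cv2.cvtColor(im,cv2.COLOR_BGR2HSV)
    m=np.zeros(d.shape,bool); m[160:205,443:472]=1
    m&=(hsv[...,1]>90)&(hsv[...,2]<140)&(W[...,2]>.2)
    P=np.nanmedian(W[m],0)-[0,0,.005]-home; print('roller n',m.sum(),'rel home mm',(1e3*np.array([P@e,P@n,P[2]])).round(1))
    b=np.zeros(d.shape,bool); b[140:222,443:475]=1; b&=(abs((W[...,:2]-home[:2])@e[:2])<.012)&(W[...,2]>.222)&(W[...,2]<.245)
    Q=W[b][:,:2].astype(np.float32); l=cv2.fitLine(Q,cv2.DIST_HUBER,0,.01,.01).ravel(); print('bar angle vs hanger y',(np.arctan2(l[1],l[0])-(yaw+np.pi/2)+np.pi/2)%np.pi-np.pi/2)
    hb=(W[...,2]>.10)&(W[...,2]<.16)&(abs((W[...,:2]-home[:2])@n[:2])<.08)&(abs((W[...,:2]-home[:2])@e[:2])<.09)
    C=np.nanmedian(W[hb],0)-home; print('pail pts mm',(1e3*np.array([C@e,C@n,C[2]])).round(1))
for nm in('top',):
    im,d,K,T=cam(nm); W=cloud(d,K,T)
    f=np.load('top1.npz'); W0=cloud(f['d'],f['K'],f['T'])
    for k,b in {'bottle':(125,150,310,335),'saucer':(160,183,312,336),'cup':(196,215,314,334),'jar':(228,248,422,442),'bowl':(175,215,438,480),'tin':(165,210,160,218)}.items():
        s=np.s_[b[0]:b[1],b[2]:b[3]]; print(k,[np.nanmedian(w[s][w[s][...,2]>.008],0).round(3) for w in(W0,W)])
E
```

```text
roller n 574 rel home mm [-3.   0.7  0.1]
bar angle vs hanger y 0.013502955
pail pts mm [   2.5    1.4 -115.6]
roller n 575 rel home mm [-2.9  0.7  0.2]
bar angle vs hanger y -0.0005246401
pail pts mm [   2.5    1.3 -115.7]
bottle [array([ 0.762, -0.009,  0.112]), array([ 0.762, -0.006,  0.113])]
saucer [array([ 0.656, -0.011,  0.012]), array([ 0.659, -0.013,  0.012])]
cup [array([ 0.529, -0.01 ,  0.057]), array([ 0.529, -0.011,  0.059])]
jar [array([ 0.401, -0.377,  0.082]), array([ 0.401, -0.377,  0.082])]
bowl [array([ 0.554, -0.511,  0.03 ]), array([ 0.554, -0.511,  0.029])]
tin [array([0.607, 0.5  , 0.038]), array([0.606, 0.501, 0.038])]
```

```bash
python3 -c "
from rig import workorder; print(workorder.hand_in())"
```

```text
the job is handed in; nothing more can be done
None
```

The pail is hanging on the hanger with its bar in both dips, and I've handed the job in at about 24 s of robot time. The hand-in gave no verdict.

**What I did:** I gripped the bail's roller and swung the bail upright (about 1.59 rad) while the pail stood on the counter. I then lifted the pail (about 6 N) and carried it to the fork, whose home height I measured at about 0.230 m. I lowered it 1–2 mm at a time until the hanger took the whole weight with the fingers still closed. Then I opened them and backed off.

**Last checks, before the hand-in:**
- **Seating:** the roller is within about 3 mm of the seat line along the prongs. That reading leans low because the camera sees only the near side of the roller. It is 0.7 mm off the mid-plane, at the home height, and the bar is within 0.015 rad of the hanger's y axis.
- **At rest:** two successive images agree to about 0.1 mm, so the pail is still. The gripper is well clear of it.
- **Other items:** everything I compared (bottle, saucer, cup, jar, bowl, tin) is within about 3 mm of its starting place. I didn't re-measure the rice paddle, but nothing went near it.

**What went wrong:** my first approach, with the hand tilted 0.5 rad, ran close to a wrist singularity. It left the gripper about 15 mm off, with a reading of about 2 N, possibly a finger brushing the roller. I reduced the tilt to 0.15 rad and re-aligned before gripping.

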